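Pack the carving templates into their tin

TASK

Pack away the plywood carving templates: slide every one of them up out of the slotted rack and put it inside the round tin, pull the cabinet's top drawer right out to its stop to get the tin's lid, and set the lid on the tin so that it sits fully down and level. Finish by pushing the drawer fully shut, with the tin standing upright, and leave everything else on the bench where it is.

Things in the scene. Friction and masses are not known exactly. Their poses are not given: they have to be found in the camera images.
- template0_mid (a point): one of 3 to 5 plywood templates (absent: None): a 30 g plate 6 mm thick (x), 56 mm wide (y), 75 mm tall (z up), one side edge straight (-y), one stepped. It starts upright in a slot of the rack, its upper 40 mm showing. Point: centre of the 56 x 75 mm outline, 37.5 mm above its lower edge; above it the wood spans at least y = -28 to +10 mm. Pinch it across its thickness by the top edge
- template1_mid (a point): one of 3 to 5 plywood templates (absent: None): a 30 g plate 6 mm thick (x), 56 mm wide (y), 75 mm tall (z up), one side edge straight (-y), one stepped. It starts upright in a slot of the rack, its upper 40 mm showing. Point: centre of the 56 x 75 mm outline, 37.5 mm above its lower edge; above it the wood spans at least y = -28 to +10 mm. Pinch it across its thickness by the top edge
- template2_mid (a point): one of 3 to 5 plywood templates (absent: None): a 30 g plate 6 mm thick (x), 56 mm wide (y), 75 mm tall (z up), one side edge straight (-y), one stepped. It starts upright in a slot of the rack, its upper 40 mm showing. Point: centre of the 56 x 75 mm outline, 37.5 mm above its lower edge; above it the wood spans at least y = -28 to +10 mm. Pinch it across its thickness by the top edge
- template3_mid (a point): one of 3 to 5 plywood templates (absent: None): a 30 g plate 6 mm thick (x), 56 mm wide (y), 75 mm tall (z up), one side edge straight (-y), one stepped. It starts upright in a slot of the rack, its upper 40 mm showing. Point: centre of the 56 x 75 mm outline, 37.5 mm above its lower edge; above it the wood spans at least y = -28 to +10 mm. Pinch it across its thickness by the top edge
- template4_mid (a point): one of 3 to 5 plywood templates (absent: None): a 30 g plate 6 mm thick (x), 56 mm wide (y), 75 mm tall (z up), one side edge straight (-y), one stepped. It starts upright in a slot of the rack, its upper 40 mm showing. Point: centre of the 56 x 75 mm outline, 37.5 mm above its lower edge; above it the wood spans at least y = -28 to +10 mm. Pinch it across its thickness by the top edge
- rack: fixed wooden rack 230 mm (its x) x 80 mm (its y) x 45 mm high, origin at the centre of its underside. Five open-topped slots, each 9 mm wide (x), 60 mm long (y) and 35 mm deep with floors 10 mm above the bench, at x = -80, -40, 0, 40, 80 mm in its frame; each holds at most one template
- tin_rim (a point): the centre of the mouth of a loose, open, round metal tin standing on the bench (450 g): 144 mm outer diameter, 120 mm tall, walls and bottom 4 to 5 mm thick (inside 136 mm wide and 115 mm deep). Rim height 120 mm; z axis up
- lid_knob (a point): the middle of the black knob of the tin's loose metal lid (150 g), 15 mm above the lid's top face. The knob is an upright cylinder 26 mm in diameter and 30 mm high. At the start the lid lies level in the top drawer's front compartment, out of reach until the drawer is pulled out. z axis up, out of the lid
- lid_seat (a point): the centre of the underside of the lid's flange, 20 mm below lid_knob. The flange is a disc 154 mm in diameter and 5 mm thick; below it a round plug 125 mm in diameter and 8 mm deep enters the tin, with 5.5 mm play all round. Seated, this point lies at tin_rim
- cab_drawer0_handle (a point): the middle of the top drawer's handle: a level steel bar 11 mm thick and 120 mm long, 35 mm in front of the drawer's face, on two posts 51 mm either side of the middle, 38 mm below the cabinet's top. Its x axis points into the cabinet: the drawer comes out along -x. The bar can be pinched from above, one finger behind it
- cab_drawer0 (a joint): how far the top drawer is pulled out, m: 0 fully shut, 0.1816 at its stop; light friction of a few newtons, and it stays where it is left. The drawer's floor is 90 mm above the bench; its front compartment, 164 mm long and 208 mm wide, holds the lid
- cab: fixed two-drawer grey cabinet with wooden drawer fronts, 260 mm deep (its x), 250 mm wide and 160 mm high, origin at the centre of its underside; drawers open to its -x. The lower drawer plays no part
- foam_flame: bystander, to be left alone: white foam flame-shaped bulb, 84 mm wide, 142 mm tall, standing on its small end; origin at the centre of its foot
- glue: bystander, to be left alone: white glue bottle, 60 mm in diameter, 130 mm tall, standing; origin at the centre of its foot
- tape: bystander, to be left alone: empty cardboard tape core lying flat, 90 mm across, 30 mm high; origin at the centre of its underside
- sander: bystander, to be left alone: cork sanding block 100 x 60 x 35 mm lying flat; origin at the centre of its underside
- brush: bystander, to be left alone: hand brush lying on the bench
- paintcan: bystander, to be left alone: closed steel can, 80 mm in diameter, 100 mm tall, standing; origin at the centre of its foot
- offcut: bystander, to be left alone: flat white foam offcut 80 x 60 x 30 mm; origin at the centre of its underside
There are look-alikes about, which are no part of the job. Leave any blue look-alike of the part that bears template1_mid alone.

How it is judged:
On the way, in this order (a step that is already met when the one before it is completed fails the run):
1. the top drawer is pulled out to its stop (within 8 mm) (value of joint cab_drawer0 above 0.1736 m), for 0.2 s.
2. every template is in the tin and the lid is seated level on its rim (horizontal distance between each of template0_mid, template1_mid, template2_mid, template3_mid, template4_mid and tin_rim below 0.07 m and z of template0_mid in the frame of tin_rim between -0.12 and -0.03 m and z of template1_mid in the frame of tin_rim between -0.12 and -0.03 m and z of template2_mid in the frame of tin_rim between -0.12 and -0.03 m and z of template3_mid in the frame of tin_rim between -0.12 and -0.03 m and z of template4_mid in the frame of tin_rim between -0.12 and -0.03 m and horizontal distance between lid_seat and tin_rim below 0.009 m and z of lid_seat in the frame of tin_rim between -0.004 and 0.004 m and angle between the z axis of lid_seat and the z axis of tin_rim, either way round below 0.06 rad and angle between tin_rim's own z axis and vertical below 0.06 rad), for 0.2 s.
At the end, for the whole second after the job is handed in: Every template present is in the tin (centre within 70 mm of its axis, 30 mm or more below the rim); the lid is centred within 9 mm, down within 4 mm and level within 0.06 rad on the rim; the tin stands upright (0.06 rad) on the bench, at rest; the top drawer is shut within 10 mm (all of step 2 and linear speed of each of lid, tin below 0.02 m/s and value of joint cab_drawer0 below 0.01 m and height (world z) of tin_rim between 0.112 and 0.128 m); the robot touches nothing.
It fails at once if a bystander is moved more than 50 mm (distance of any of foam_flame, glue, tape, sander, brush, paintcan, offcut from where it was at the start of the episode above 0.05 m).
It fails at once if the tin is tipped over (angle between tin_rim's own z axis and vertical above 0.7 rad).
Of template0, template1, template2, template3, template4 only 3 to 5 are there at a start; the rules pass over those that are not, and their reading is None.
At some moment in a run one of tin, lid may be knocked a few centimetres aside while the robot is not near it.
It also fails if it takes over 210 s, if anything falls off the work surface, if the arm or the gripper's body presses on something with over 40 N, if the wrist force passes 120 N, or if a joint passes its speed limit or range.

ROBOT

A 7-joint arm with a two-finger parallel gripper is mounted at the origin on the work surface. World frame = base frame: x ahead of the robot, y to its left, z up, the work surface at z = 0. Lengths are in m, angles in rad, forces in N, time in s.
With the tool pointing down it reaches from about 0.425 to 0.825 m from the base axis. Payload 3.6 kg.
Tool frame: the origin (TCP) lies at the very end of the fingers, on their centre line; the grasp point (between the pads) lies behind it (grip_point_offset is the z of the grasp point in the tool frame, in m); z points along the fingers, y is the line along which they close (so a half turn about z gives the same grasp; the last joint's range is limited). The gripper opens to 93 mm and grips with 3 to 60 N. Pads are 15 mm wide; open, the fingers measure 128 mm over their backs; the gripper's body (75 mm by 188 mm) begins 65 mm behind the grasp point.
Start: joints at [-1.327, 0.615, -0.013, 1.423, 0.008, 1.103, -0.04], TCP at [0.174, 0.626, 0.219] pointing down, gripper open.
Joint ranges: [-3.12, 3.12], [-0.3, 2.06], [-1.34, 1.32], [0.26, 2.42], [-1.36, 4.5], [0.01, 1.98], [-2.84, 2.84]. Speed limits (rad/s): [2.79, 2.79, 3.14, 3.14, 3.14, 3.14, 3.14].

INTERFACE

Orientations are given as a rotation vector (axis times angle).
In Python, from station import get_obs, snapshot, close_job, grip_point_offset gives the robot as it stands. The module is installed in compiled form; this text tells all that it offers.
- The arm moves only by the tool drive_tool, never from a script. Its argument "commands" is a list of rows, each a list of 5 numbers: the shift along the tool's x, y, z each as a share of 0.12 m, from -1 to 1, then the turn about the tool's z as a share of 2 pi rad, from -1 to 1, then the closure, from 0 (fully open) to 1 (shut). In form: [[x, y, z, twist, fingers], ...]. A call has 1 to 8 rows; each row is the pose to reach, as a shift and turn from the pose commanded when the call began, along the tool's axes at that moment, turning the shorter way round; what a row does not reach only later rows make up. A row lasts 1/12 s, in which the tool goes at most 41.7 mm and 7.16 degrees, less where a joint would pass 70% of its speed; a pose out of reach is approached as far as the arm can. A call with a number of a shift or a turn outside -1 to 1 is refused whole. A call with a gripper value outside its range is refused whole. The fingers move at their own pace and stop on an object; "force" is the grip in N (left out, the last holds). Time passes only in rows, so rows that repeat a pose let the fingers close. It gives the time, the measured TCP pose, the force, the opening and the grip force at its end, in the units of the state.
- get_obs(): the state, without advancing time (a new reading comes with each control period).
- snapshot(name): name is "scene" or "top"; returns a dict with "image" (420x560x3 uint8, red, green, blue), "mtx" (3x3 intrinsics, pixels), "extrinsics" (4x4, takes a point from camera to world coordinates). Camera axes: x right, y down, z forward; pixel columns grow to the right and rows downward; lengths in m; the calibration is good to about 2 mm. A picture is of the moment at which its call begins. There is no depth.
- close_job(): hands the job in; it is judged then, once.
The state is a dict: "t": time; "joints": joint angles; "joint_vel": joint speeds; "effort": joint torques, N m; "tcp_pos": TCP position; "orientation": TCP orientation; "contact_force": force on the tool from outside, world axes, zero at the start; "torque": the same for the moment, N m; "gripper_width": finger opening in m; "gripper_force": force on a finger pad.
Only numpy, scipy, OpenCV 4.12 (cv2) and the standard library are available. Lean on these libraries where they do the work, as an engineer would, in place of code of your own. Each camera call takes 0.05 s, during which the arm holds its last target. There are 200 camera calls.

## Working session

There is one attempt and no reset: what is moved stays moved. The work goes in short steps, Python scripts to look and compute and a tool call to move; the robot and the scene stay as the last step left them, time stands still between calls to the robot, and variables do not carry over. Pictures are saved under pics/ and viewed, at most 17 in all, crops included, and the job is handed in when it is done.

Besides the shell and the picture viewer there is one more tool, called after "Call:" as name([rows], argument=value, ...), one row to a line, values as JSON. drive_tool: Moves the arm, as the interface text tells. Its arguments: {"type":"object","properties":{"commands":{"type":"array"},"force":{"type":"number"}},"required":["commands"]}

```bash
mkdir -p pics; cat > h.py <<'E'
import numpy as np, cv2
from scipy.spatial.transform import Rotation as R
from station import get_obs, snapshot, close_job, grip_point_offset
def snap(cam,name,crop=None,scale=1):
    s=snapshot(cam); im=s["image"][:,:,::-1].copy()
    np.savez(f"pics/{cam}.npz",mtx=s["mtx"],E=s["extrinsics"]); cv2.imwrite(f"pics/raw_{name}.png",im)
    if crop: x0,y0,x1,y1=crop; im=im[y0:y1,x0:x1]
    cv2.imwrite(f"pics/{name}.png",cv2.resize(im,None,fx=scale,fy=scale,interpolation=cv2.INTER_CUBIC))
def ray(cam,u,v):
    d=np.load(f"pics/{cam}.npz"); E=d["E"]; r=E[:3,:3]@np.linalg.inv(d["mtx"])@[u,v,1]
    return E[:3,3],r
def p2w(cam,u,v,z):
    o,r=ray(cam,u,v); return o+r*(z-o[2])/r[2]
def w2p(cam,p):
    d=np.load(f"pics/{cam}.npz"); E=d["E"]; c=E[:3,:3].T@(np.array(p)-E[:3,3]); q=d["mtx"]@c; return q[:2]/q[2]
def obs():
    o=get_obs(); print("t",round(o["t"],2),"tcp",np.round(o["tcp_pos"],4),"rv",np.round(o["orientation"],3),"F",np.round(o["contact_force"],1),"w",round(float(o["gripper_width"]),4)); print("tool axes\n",np.round(R.from_rotvec(o["orientation"]).as_matrix(),3)); return o
E
python3 - <<'E'
from h import *
print(grip_point_offset); o=obs()
snap("scene","s0",None,1.42); snap("top","t0",None,1.42)
for c in("scene","top"):
    d=np.load(f"pics/{c}.npz"); print(d["mtx"],np.round(d["E"],3))
E
```

```text
-0.0188
t 0.0 tcp [0.1737 0.6255 0.2175] rv [-0.424 -3.113  0.004] F [ 0.4 -0.2 -0. ] w 0.0932
tool axes
 [[-0.964  0.267 -0.001]
 [ 0.267  0.964 -0.002]
 [-0.    -0.003 -1.   ]]
[[452.43515749   0.         289.47330493]
 [  0.         452.43515749 212.77141596]
 [  0.           0.           1.        ]] [[ 0.706  0.61  -0.36   0.977]
 [ 0.709 -0.611  0.353 -0.382]
 [-0.005 -0.504 -0.863  1.119]
 [ 0.     0.     0.     1.   ]]
[[397.71137362   0.         281.94475416]
 [  0.         397.71137362 205.96707353]
 [  0.           0.           1.        ]] [[-0.025 -0.993  0.117  0.416]
 [-0.999  0.028  0.022  0.035]
 [-0.025 -0.116 -0.993  1.123]
 [ 0.     0.     0.     1.   ]]
```

View pics/t0.png

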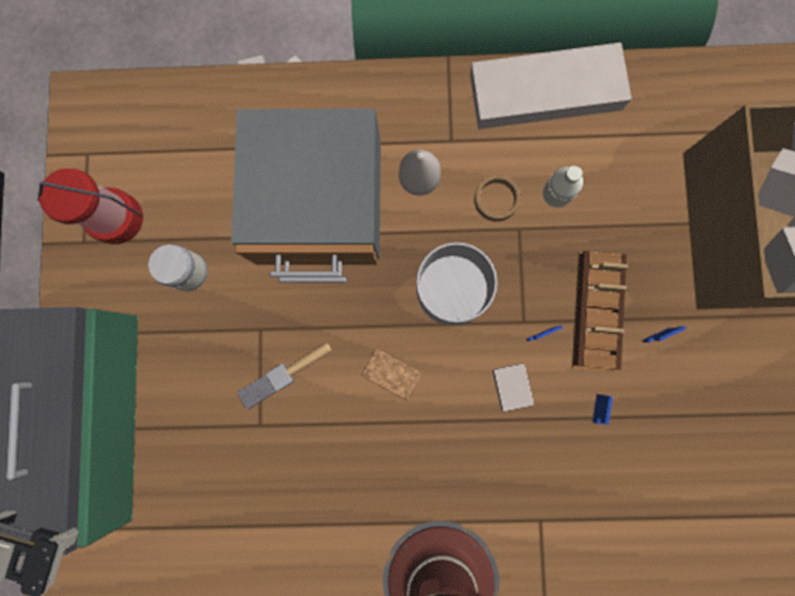

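View pics/s0.png

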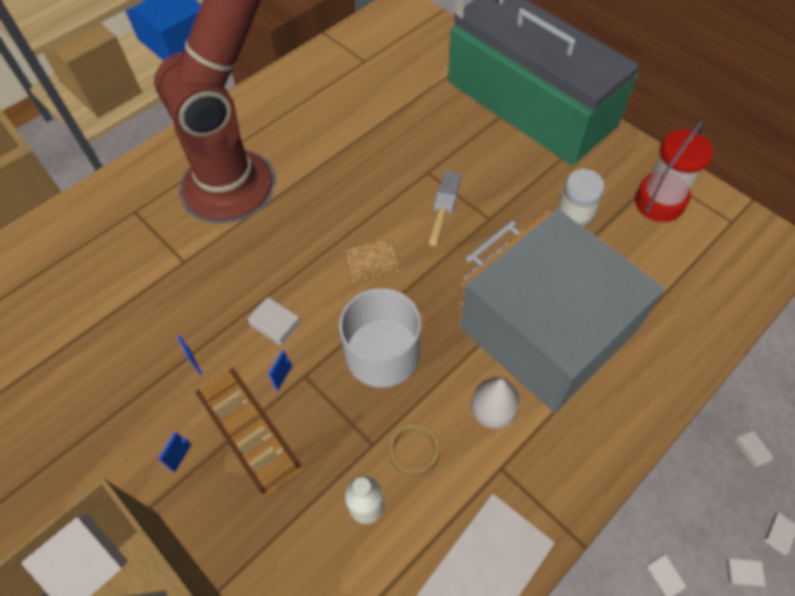

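The top view shows the cabinet at about (307,185), with its handle at (310,276). The tin is at (456,283) and the rack at (600,310), with template tops near (607,266), (606,287) and (604,330). Blue look-alikes stand at (545,333), (663,334) and (603,408), outside the rack. I'll enlarge the rack next.

```bash
python3 - <<'E'
from h import *
a=cv2.imread("pics/raw_t0.png")[165:275,385:465]; b=cv2.imread("pics/raw_s0.png")[250:355,125:220]
a=cv2.resize(a,(436,600),interpolation=cv2.INTER_CUBIC); b=cv2.resize(b,(360,398),interpolation=cv2.INTER_CUBIC)
c=np.zeros((600,800,3),np.uint8); c[:,:436]=a; c[:398,440:]=b; cv2.imwrite("pics/rack.png",c)
E
```

```text
(no output)
```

View pics/rack.png

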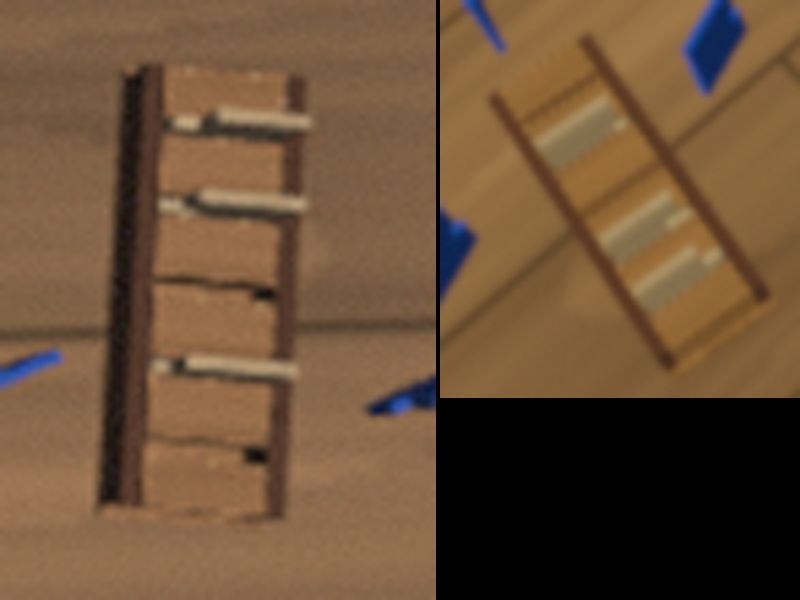

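```bash
python3 - <<'E'
from h import *
a=cv2.imread("pics/raw_t0.png")[160:250,150:360]
cv2.imwrite("pics/tin.png",cv2.resize(a,None,fx=3.8,fy=3.8,interpolation=cv2.INTER_CUBIC))
E
```

```text
(no output)
```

View pics/tin.png

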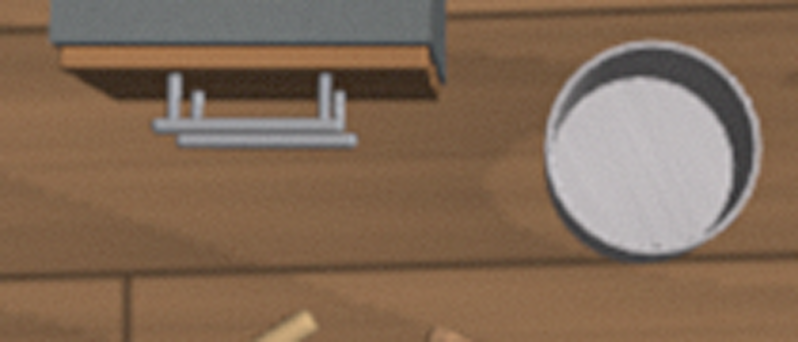

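There are three templates in the rack, at crop rows 122, 204 and 369. Each has its straight end on the right (-y) and its step on the left. The other two slots are empty, and the blue plates are outside the rack.

```bash
python3 - <<'E'
from h import *
def L(n,u,v,z,o=(385,165),s=5.45):
    p=p2w("top",u/s+o[0],v/s+o[1],z); print(n,np.round(p,4))
for n,a,b in(("A",(215,118),(310,124)),("B",(200,196),(307,205)),("C",(187,361),(298,371))): L(n+"l",*a,.085);L(n+"r",*b,.085)
for n,u,v in(("TL",152,66),("TR",297,77),("BR",277,517),("BL",128,507)): L("rack"+n,u,v,.045)
o,s=(150,160),3.8
for n,u,v in(("rimc",653,151),("riml",546,148),("rimr",760,148)): L(n,u,v,.12,o,s)
for n,u,v in(("barl",154,126),("barr",345,126)): L(n,u,v,.1275,o,s)
for n,u,v in(("b2l",178,140),("b2r",355,140)): L(n,u,v,.055,o,s)
for n,u,v in(("cabFL",51,45),("cabFR",430,43)): L(n,u,v,.16,o,s)
# scene cross-check
for n,u,v,z in(("s_tin",381/1.42,327/1.42,.12),("s_barl",467/1.42,259/1.42,.122),("s_barr",516/1.42,225/1.42,.122)): print(n,np.round(p2w("scene",u,v,z),4))
q=lambda u,v:p2w("scene",u/3.79+125-440/3.79,v/3.79+250,.085)
print(q(608,98),q(538,138),q(670,193),q(600,238),q(695,250),q(633,290))
E
```

```text
Al [ 0.5793 -0.3164  0.085 ]
Ar [ 0.5751 -0.3614  0.085 ]
Bl [ 0.5418 -0.3068  0.085 ]
Br [ 0.536  -0.3572  0.085 ]
Cl [ 0.4631 -0.2955  0.085 ]
Cr [ 0.457  -0.3473  0.085 ]
rackTL [ 0.6129 -0.3005  0.045 ]
rackTR [ 0.6051 -0.372   0.045 ]
rackBR [ 0.3877 -0.3468  0.045 ]
rackBL [ 0.3943 -0.2749  0.045 ]
rimc [ 0.5479 -0.0442  0.12  ]
riml [0.5519 0.0271 0.12  ]
rimr [ 0.5479 -0.1155  0.12  ]
barl [0.5733 0.2892 0.1275]
barr [0.5696 0.1609 0.1275]
b2l [0.5741 0.2904 0.055 ]
b2r [0.5704 0.163  0.055 ]
cabFL [0.6237 0.3487 0.16  ]
cabFR [0.6175 0.1008 0.16  ]
s_tin [ 0.5585 -0.0467  0.12  ]
s_barl [0.5687 0.1655 0.122 ]
s_barr [0.582  0.2905 0.122 ]
[ 0.46402095 -0.29353498  0.085     ] [ 0.45435417 -0.34189485  0.085     ] [ 0.54285757 -0.30497141  0.085     ] [ 0.53509179 -0.3537334   0.085     ] [ 0.58266063 -0.31684678  0.085     ] [ 0.57549429 -0.35928137  0.085     ]
```

Call:
drive_tool([
  [0,0,-0.7,0.11,0],
  [0,0,-0.7,0.11,0],
  [0,0,-0.7,0.11,0],
  [0,0,-0.7,0.11,0],
  [0,0,-0.7,0.11,0],
  [0,0,-0.7,0.11,0],
  [0,0,-0.7,0.11,0],
], force=20)

```text
t: 0.68
tcp_pos: [0.1735, 0.626, 0.302]
orientation: [1.454, 2.784, -0.002]
contact_force: [-0.1, 0.1, -0.1]
gripper_width: 0.0931
gripper_force: 0.0
```

Call:
drive_tool([
  [0,0,0,0.101,0],
  [0,0,0,0.101,0],
  [0,0,0,0.101,0],
  [0,0,0,0.101,0],
  [0,0,0,0.101,0],
  [0,0,0,0.101,0],
  [0,0,0,0.101,0],
])

```text
t: 1.27
tcp_pos: [0.1736, 0.6261, 0.3021]
orientation: [2.245, 2.197, -0.001]
contact_force: [0.5, 0.2, 0.3]
gripper_width: 0.0931
gripper_force: 0.0
```

```bash
cat >> h.py <<'E'
def plan(t):
    o=get_obs(); M=R.from_rotvec(o["orientation"]).as_matrix(); d=M.T@(np.array(t)-o["tcp_pos"])/.12
    print("tcp",np.round(o["tcp_pos"],4),"y-ang",round(float(np.degrees(np.arctan2(M[1,1],M[0,1]))),2),"share",np.round(d,3),"w",round(float(o["gripper_width"]),4))
E
python3 - <<'E'
from h import *
obs(); plan((.573,.225,.2))
E
```

```text
t 1.27 tcp [0.1736 0.6261 0.3021] rv [ 2.245e+00  2.197e+00 -1.000e-03] F [0.5 0.2 0.3] w 0.0931
tool axes
 [[ 0.022  1.    -0.   ]
 [ 1.    -0.022 -0.001]
 [-0.001 -0.    -1.   ]]
tcp [0.1736 0.6261 0.3021] y-ang -1.24 share [-3.269  3.4    0.854] w 0.0931
```

Call:
drive_tool([
  [-0.85,0.85,0,0,0.764],
  [-0.85,0.85,0,0,0.764],
  [-0.85,0.85,0,0,0.764],
  [-0.85,0.85,0,0,0.764],
  [-0.85,0.85,0,0,0.764],
])

```text
t: 1.68
tcp_pos: [0.2794, 0.5164, 0.3036]
orientation: [2.255, 2.181, 0.002]
contact_force: [1.2, 0.4, 0.8]
gripper_width: 0.0641
gripper_force: 0.0
```

Call:
drive_tool([
  [-0.85,0.85,0,0,0.764],
  [-0.85,0.85,0,0,0.764],
  [-0.85,0.85,0,0,0.764],
  [-0.85,0.85,0,0,0.764],
  [-0.85,0.85,0,0,0.764],
])

```text
t: 2.1
tcp_pos: [0.3771, 0.4123, 0.3032]
orientation: [2.255, 2.183, 0.001]
contact_force: [0.4, 0.5, -0.1]
gripper_width: 0.0311
gripper_force: 0.0
```

Call:
drive_tool([
  [-0.85,0.85,0,0,0.764],
  [-0.85,0.85,0,0,0.764],
  [-0.85,0.85,0,0,0.764],
  [-0.85,0.85,0,0,0.764],
  [-0.85,0.85,0,0,0.764],
])

```text
t: 2.52
tcp_pos: [0.4753, 0.3084, 0.3028]
orientation: [2.253, 2.184, 0.0]
contact_force: [1.3, -0.4, -0.5]
gripper_width: 0.0221
gripper_force: 0.0
```

Call:
drive_tool([
  [-0.72,0.85,0.85,0,0.764],
  [-0.72,0.85,0.85,0,0.764],
  [-0.72,0.85,0.85,0,0.764],
  [-0.72,0.85,0.85,0,0.764],
  [-0.72,0.85,0.85,0,0.764],
  [-0.72,0.85,0.85,0,0.764],
])

```text
t: 3.02
tcp_pos: [0.5709, 0.2237, 0.1982]
orientation: [-2.248, -2.192, 0.006]
contact_force: [0.0, 0.9, 1.2]
gripper_width: 0.0221
gripper_force: 0.0
```

```bash
python3 - <<'E'
from h import *
plan((.573,.225,.103)); print(np.round(get_obs()["joints"],2))
snap("scene","s1",(290,120,430,225),5.7)
E
```

```text
tcp [0.5709 0.2237 0.1982] y-ang -1.44 share [0.012 0.02  0.793] w 0.0221
[-0.63  0.6   0.37  1.57 -0.24  1.02 -0.21]
```

View pics/s1.png

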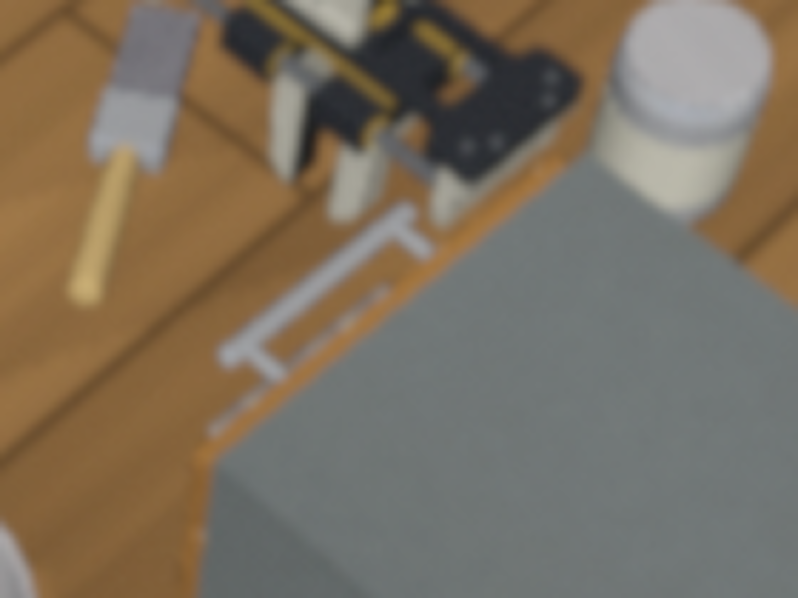

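```bash
python3 - <<'E'
from h import *
print(p2w("scene",315/5.7+290,284/5.7+120,.127))
for p in((.571,.224,.198),(.56,.224,.198),(.582,.224,.198),(.573,.225,.122)): q=w2p("scene",p); print(p,(q-[290,120])*5.7)
E
```

```text
[0.57434017 0.22376451 0.127     ]
(0.571, 0.224, 0.198) [325.8897247  186.45593173]
(0.56, 0.224, 0.198) [307.49599098 172.6919108 ]
(0.582, 0.224, 0.198) [344.41010874 200.31472503]
(0.573, 0.225, 0.122) [313.53694788 287.05651177]
```

The fingers straddle the bar, with the far one between the bar and the drawer face. Both views put the bar at x≈0.573. Next I descend, close and pull.

Call:
drive_tool([
  [0,0.02,0.2,0,0.764],
  [0,0.02,0.4,0,0.764],
  [0,0.02,0.6,0,0.764],
  [0,0.02,0.79,0,0.764],
  [0,0.02,0.79,0,0.764],
])

```text
t: 3.48
tcp_pos: [0.5697, 0.2272, 0.1026]
orientation: [-2.239, -2.196, 0.008]
contact_force: [-0.9, -0.2, 1.3]
gripper_width: 0.0215
gripper_force: 0.0
```

Call:
drive_tool([
  [0,0,0,0,1],
  [0,0,0,0,1],
  [0,0,0,0,1],
  [0,0,0,0,1],
], force=30)

```text
t: 3.82
tcp_pos: [0.5739, 0.2258, 0.1079]
orientation: [-2.247, -2.193, -0.005]
contact_force: [-3.3, 1.5, 3.9]
gripper_width: 0.0101
gripper_force: 30.0
```

Call:
drive_tool([
  [0,-0.15,0,0,1],
  [0,-0.3,0,0,1],
  [0,-0.45,0,0,1],
  [0,-0.6,0,0,1],
  [0,-0.75,0,0,1],
  [0,-0.75,0,0,1],
])

```text
t: 4.32
tcp_pos: [0.4818, 0.2287, 0.1078]
orientation: [-2.244, -2.194, -0.005]
contact_force: [-1.9, 3.6, 2.4]
gripper_width: 0.01
gripper_force: 30.0
```

Call:
drive_tool([
  [0,-0.15,0,0,1],
  [0,-0.3,0,0,1],
  [0,-0.45,0,0,1],
  [0,-0.6,0,0,1],
  [0,-0.75,0,0,1],
  [0,-0.77,0,0,1],
  [0,-0.77,0,0,1],
])

```text
t: 4.9
tcp_pos: [0.3931, 0.2315, 0.1078]
orientation: [-2.247, -2.195, -0.012]
contact_force: [-0.1, 6.2, 5.1]
gripper_width: 0.01
gripper_force: 30.0
```

Call:
drive_tool([
  [0,-0.03,0,0,1],
  [0,-0.03,0,0,1],
  [0,-0.03,0,0,1],
  [0,-0.03,0,0,1],
])

```text
t: 5.23
tcp_pos: [0.3924, 0.2316, 0.1078]
orientation: [2.248, 2.192, 0.017]
contact_force: [1.5, 5.7, 2.7]
gripper_width: 0.0101
gripper_force: 30.0
```

Call:
drive_tool([
  [0,0.03,0,0,0.75],
  [0,0.03,0,0,0.75],
  [0,0.03,0,0,0.75],
  [0,0.03,0,0,0.75],
])

```text
t: 5.57
tcp_pos: [0.3917, 0.2272, 0.1058]
orientation: [2.251, 2.191, -0.002]
contact_force: [0.1, 0.2, 0.5]
gripper_width: 0.0232
gripper_force: 0.0
```

Call:
drive_tool([
  [0,0,-0.4,0,0.75],
  [0,0,-0.8,0,0.75],
  [0,0,-1,0,0.75],
  [0,0,-1,0,0.75],
])

```text
t: 5.9
tcp_pos: [0.3957, 0.2292, 0.2318]
orientation: [2.249, 2.19, 0.02]
contact_force: [0.6, 0.3, 0.3]
gripper_width: 0.0234
gripper_force: 0.0
```

```bash
python3 - <<'E'
from h import *
obs(); snap("top","t2",(130,60,470,315),2.35)
E
```

```text
t 5.9 tcp [0.3957 0.2292 0.2318] rv [2.249 2.19  0.02 ] F [0.6 0.3 0.3] w 0.0234
tool axes
 [[ 0.027  1.     0.011]
 [ 1.    -0.027  0.007]
 [ 0.007  0.011 -1.   ]]
```

View pics/t2.png

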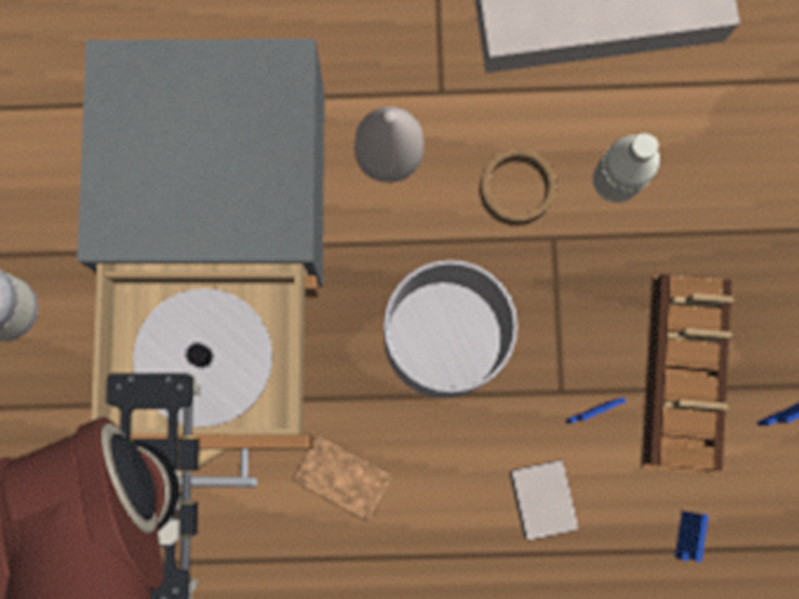

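The drawer is out at its stop and the lid is in its front compartment, with its knob at crop (200,355). The tin and bystanders are unmoved. Next I fetch the templates, farthest first.

Call:
drive_tool([
  [-0.4,1,0,0.014,0.75],
  [-1,1,0,0.014,0.75],
  [-1,1,0,0.014,0.75],
  [-1,1,0,0.014,0.75],
  [-1,1,0,0.014,0.75],
  [-1,1,0,0.014,0.75],
  [-1,1,0,0.014,0.75],
])

```text
t: 6.53
tcp_pos: [0.5072, 0.1051, 0.2243]
orientation: [-2.343, -2.089, 0.005]
contact_force: [-0.2, 0.7, -0.1]
gripper_width: 0.0232
gripper_force: 0.0
```

Call:
drive_tool([
  [-1,0,0,0,0.75],
  [-1,0,0,0,0.75],
  [-1,0,0,0,0.75],
  [-1,0,0,0,0.75],
  [-1,0,0,0,0.75],
])

```text
t: 6.95
tcp_pos: [0.4936, -0.014, 0.2255]
orientation: [-2.345, -2.088, 0.001]
contact_force: [0.1, 0.7, 0.1]
gripper_width: 0.0234
gripper_force: 0.0
```

Call:
drive_tool([
  [-1,0,0,0,0.75],
  [-1,0,0,0,0.75],
  [-1,0,0,0,0.75],
  [-1,0,0,0,0.75],
  [-1,0,0,0,0.75],
])

```text
t: 7.37
tcp_pos: [0.4812, -0.1323, 0.2255]
orientation: [-2.343, -2.09, -0.0]
contact_force: [0.7, -0.5, -0.7]
gripper_width: 0.0232
gripper_force: 0.0
```

Call:
drive_tool([
  [-1,0,0,0,0.75],
  [-1,0,0,0,0.75],
  [-1,0,0,0,0.75],
  [-1,0,0,0,0.75],
  [-1,0,0,0,0.75],
])

```text
t: 7.78
tcp_pos: [0.4685, -0.251, 0.2253]
orientation: [-2.342, -2.092, -0.001]
contact_force: [1.3, 0.7, 0.6]
gripper_width: 0.0229
gripper_force: 0.0
```

```bash
python3 - <<'E'
from h import *
plan((.578,-.337,.13)); print(np.round(get_obs()["joints"],2))
E
```

```text
tcp [ 0.4685 -0.251   0.2253] y-ang -6.46 share [-0.611  0.988  0.792] w 0.0229
[ 0.11  0.46  0.52  1.77 -0.27  0.98  0.61]
```

Call:
drive_tool([
  [-0.61,0.99,0.79,0,0.75],
  [-0.61,0.99,0.79,0,0.75],
  [-0.61,0.99,0.79,0,0.75],
  [-0.61,0.99,0.79,0,0.75],
  [-0.61,0.99,0.79,0,0.75],
  [-0.61,0.99,0.79,0,0.75],
  [-0.61,0.99,0.79,0,0.75],
])

```text
t: 8.37
tcp_pos: [0.5787, -0.3347, 0.1306]
orientation: [-2.337, -2.095, -0.002]
contact_force: [-0.4, 0.8, 0.1]
gripper_width: 0.0234
gripper_force: 0.0
```

```bash
python3 - <<'E'
from h import *
plan((.578,-.337,.057)); snap("scene","s3",(100,220,240,325),5.7)
for p in((.578,-.337,.13),(.578,-.337,.085)): print((w2p("scene",p)-[100,220])*5.7)
E
```

```text
tcp [ 0.5787 -0.3347  0.1306] y-ang -6.26 share [-0.021 -0.003  0.613] w 0.0234
[456.5381594  539.03190206]
[480.08200819 573.23744448]
```

View pics/s3.png

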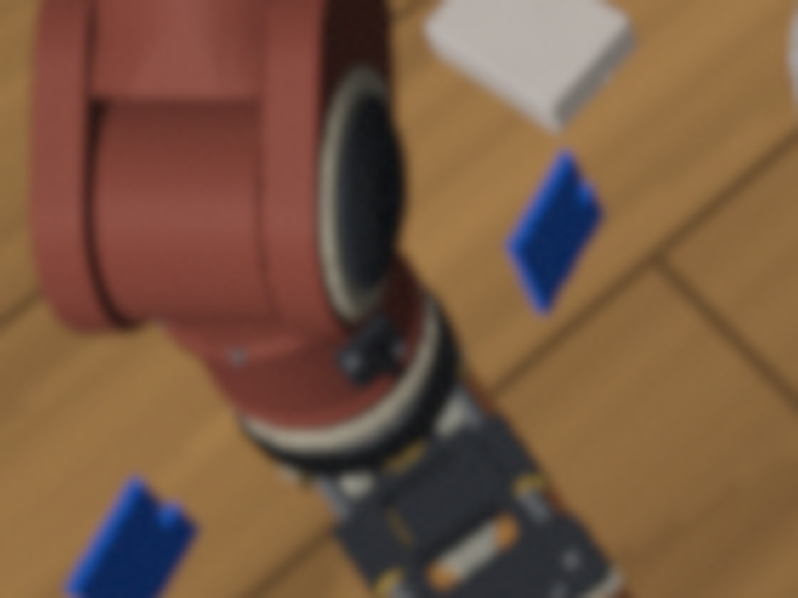

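The arm hides the grip here, so I'll descend gently and watch the force.

Call:
drive_tool([
  [-0.02,0,0.15,0,0.75],
  [-0.02,0,0.3,0,0.75],
  [-0.02,0,0.45,0,0.75],
  [-0.02,0,0.61,0,0.75],
  [-0.02,0,0.61,0,0.75],
])

```text
t: 8.83
tcp_pos: [0.5759, -0.3376, 0.0568]
orientation: [-2.339, -2.09, -0.001]
contact_force: [0.3, -0.3, -0.7]
gripper_width: 0.0233
gripper_force: 0.0
```

Call:
drive_tool([
  [0,0,0,0,1],
  [0,0,0,0,1],
  [0,0,0,0,1],
  [0,0,0,0,1],
], force=15)

```text
t: 9.17
tcp_pos: [0.5786, -0.3416, 0.0603]
orientation: [2.341, 2.089, 0.003]
contact_force: [1.3, 1.6, 3.7]
gripper_width: 0.0059
gripper_force: 15.0
```

Call:
drive_tool([
  [0,0,-0.2,0,1],
  [0,0,-0.4,0,1],
  [0,0,-0.6,0,1],
  [0,0,-0.8,0,1],
  [0,0,-1,0,1],
  [0,0,-1,0,1],
])

```text
t: 9.67
tcp_pos: [0.5796, -0.3437, 0.1846]
orientation: [2.336, 2.084, 0.004]
contact_force: [0.8, -0.2, 0.1]
gripper_width: 0.0057
gripper_force: 15.0
```

Call:
drive_tool([
  [0.4,-0.1,-0.4,0,1],
  [0.8,-0.1,-0.4,0,1],
  [1,-0.1,-0.4,0,1],
  [1,-0.1,-0.4,0,1],
  [1,-0.1,-0.4,0,1],
])

```text
t: 10.08
tcp_pos: [0.5806, -0.2146, 0.2261]
orientation: [-2.334, -2.1, -0.006]
contact_force: [0.0, -0.6, -1.4]
gripper_width: 0.0058
gripper_force: 15.0
```

```bash
cat >> h.py <<'E'
def shift(ref,u0,v0,u1,v1,z,cam="top",m=25):
    """metric shift of a patch between raw_<ref>.png and a new snapshot"""
    s=snapshot(cam); im=s["image"][:,:,::-1].copy(); cv2.imwrite("pics/last.png",im)
    t=cv2.imread(f"pics/raw_{ref}.png")[v0:v1,u0:u1]; a,b=max(v0-m,0),max(u0-m,0)
    r=cv2.matchTemplate(im[a:v1+m,b:u1+m],t,cv2.TM_CCOEFF_NORMED); _,k,_,l=cv2.minMaxLoc(r)
    du,dv=l[0]+b-u0,l[1]+a-v0; print("score",round(k,3),"px",du,dv,"m",np.round(p2w(cam,u0+du,v0+dv,z)-p2w(cam,u0,v0,z),4))
E
python3 - <<'E'
from h import *
plan((.576,-.044,.19)); shift("t0",290,168,355,232,.12); shift("t2",180,175,250,250,.12)
E
```

```text
tcp [ 0.5806 -0.2146  0.2261] y-ang -6.02 share [ 1.408 -0.188  0.307] w 0.0058
score 0.999 px 0 0 m [0. 0. 0.]
score 0.604 px 0 0 m [0. 0. 0.]
```

Call:
drive_tool([
  [0.35,0,0,0,1],
  [0.7,0,0,0,1],
  [1,0,0,0,1],
  [1,0,0,0,1],
  [1,0,0,0,1],
])

```text
t: 10.6
tcp_pos: [0.5926, -0.1004, 0.225]
orientation: [-2.341, -2.094, 0.002]
contact_force: [0.2, -0.3, -0.0]
gripper_width: 0.0059
gripper_force: 15.0
```

```bash
python3 - <<'E'
from h import *
plan((.578,-.053,.2)); 
E
```

```text
tcp [ 0.5926 -0.1004  0.225 ] y-ang -6.36 share [ 0.379 -0.165  0.208] w 0.0059
```

Call:
drive_tool([
  [0.38,-0.16,0.2,0,1],
  [0.38,-0.16,0.2,0,1],
  [0.38,-0.16,0.2,0,1],
  [0.38,-0.16,0.2,0,1],
])

```text
t: 10.93
tcp_pos: [0.5784, -0.0559, 0.2017]
orientation: [2.345, 2.089, -0.003]
contact_force: [0.4, -0.7, -1.2]
gripper_width: 0.006
gripper_force: 15.0
```

```bash
python3 - <<'E'
from h import *
plan((.578,-.053,.085)); snap("top","t4",(260,140,390,245),6)
E
```

```text
tcp [ 0.5784 -0.0559  0.2017] y-ang -6.6 share [ 0.026 -0.006  0.973] w 0.006
```

View pics/t4.png

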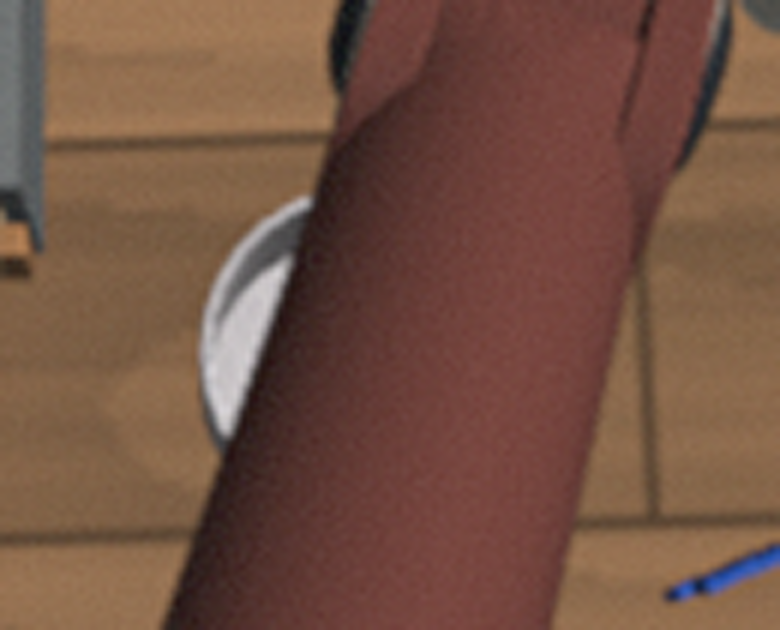

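The arm hides most of the tin, but its left rim is still at the same pixel, so it hasn't moved. I'll lower and release.

Call:
drive_tool([
  [0.02,0,0.25,0,1],
  [0.02,0,0.5,0,1],
  [0.02,0,0.75,0,1],
  [0.02,0,0.97,0,1],
  [0.02,0,0.97,0,1],
])

```text
t: 11.4
tcp_pos: [0.5759, -0.0538, 0.0814]
orientation: [-2.344, -2.085, 0.011]
contact_force: [-0.3, 0.6, -0.8]
gripper_width: 0.0062
gripper_force: 15.0
```

Call:
drive_tool([
  [0,0,0,0,0.75],
  [0,0,0,0,0.75],
  [0,0,0,0,0.75],
  [0,0,0,0,0.75],
])

```text
t: 11.73
tcp_pos: [0.5803, -0.0522, 0.0875]
orientation: [2.342, 2.089, 0.004]
contact_force: [0.2, 0.6, 0.2]
gripper_width: 0.0227
gripper_force: 0.0
```

Call:
drive_tool([
  [0,0,-0.5,0,0.75],
  [0,0,-1,0,0.75],
  [0,0,-1,0,0.75],
  [0,0,-1,0,0.75],
  [0,0,-1,0,0.75],
])

```text
t: 12.15
tcp_pos: [0.5807, -0.052, 0.2093]
orientation: [2.34, 2.088, 0.009]
contact_force: [0.3, -0.8, -0.5]
gripper_width: 0.023
gripper_force: 0.0
```

Call:
drive_tool([
  [-1,-0.3,-0.2,0,0.75],
  [-1,-0.3,-0.2,0,0.75],
  [-1,-0.3,-0.2,0,0.75],
  [-1,-0.3,-0.2,0,0.75],
  [-1,-0.3,-0.2,0,0.75],
])

```text
t: 12.57
tcp_pos: [0.5275, -0.1702, 0.2297]
orientation: [2.351, 2.083, -0.002]
contact_force: [0.5, 1.4, 0.0]
gripper_width: 0.0233
gripper_force: 0.0
```

Call:
drive_tool([
  [-1,0,0,0,0.75],
  [-1,0,0,0,0.75],
  [-1,0,0,0,0.75],
  [-1,0,0,0,0.75],
  [-1,0,0,0,0.75],
])

```text
t: 12.98
tcp_pos: [0.5152, -0.2867, 0.2283]
orientation: [-2.346, -2.087, 0.001]
contact_force: [0.9, 1.1, 0.1]
gripper_width: 0.0226
gripper_force: 0.0
```

```bash
python3 - <<'E'
from h import *
plan((.539,-.332,.13)); snap("top","t5",(260,140,390,245),6)
E
```

```text
tcp [ 0.5152 -0.2867  0.2283] y-ang -6.69 share [-0.353  0.242  0.818] w 0.0226
```

View pics/t5.png

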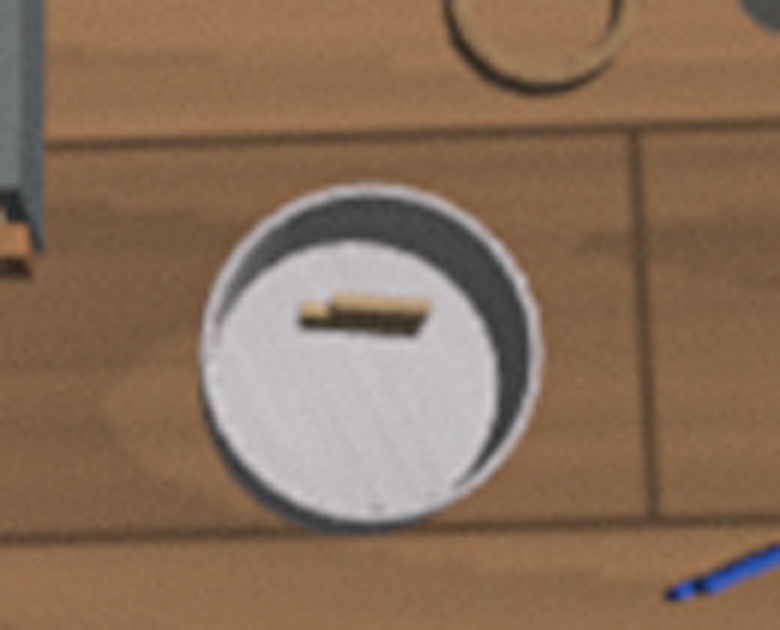

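The first template stands in the tin at crop (365,310), and the tin is unmoved. Next is template B.

Call:
drive_tool([
  [-0.35,0.24,0.82,0,0.75],
  [-0.35,0.24,0.82,0,0.75],
  [-0.35,0.24,0.82,0,0.75],
  [-0.35,0.24,0.82,0,0.75],
  [-0.35,0.24,0.82,0,0.75],
])

```text
t: 13.45
tcp_pos: [0.5401, -0.3276, 0.1292]
orientation: [-2.337, -2.092, -0.0]
contact_force: [0.1, 0.3, 0.2]
gripper_width: 0.0233
gripper_force: 0.0
```

```bash
python3 - <<'E'
from h import *
plan((.539,-.332,.057))
E
```

```text
tcp [ 0.5401 -0.3276  0.1292] y-ang -6.34 share [-0.04  -0.003  0.601] w 0.0233
```

Call:
drive_tool([
  [-0.03,0,0.15,0,0.75],
  [-0.03,0,0.3,0,0.75],
  [-0.03,0,0.45,0,0.75],
  [-0.03,0,0.6,0,0.75],
  [-0.03,0,0.6,0,0.75],
])

```text
t: 13.87
tcp_pos: [0.5394, -0.3307, 0.058]
orientation: [-2.338, -2.092, -0.002]
contact_force: [-1.0, 0.3, -0.9]
gripper_width: 0.0236
gripper_force: 0.0
```

Call:
drive_tool([
  [0,0,0,0,1],
  [0,0,0,0,1],
  [0,0,0,0,1],
  [0,0,0,0,1],
], force=15)

```text
t: 14.2
tcp_pos: [0.5406, -0.3347, 0.0613]
orientation: [2.341, 2.09, 0.002]
contact_force: [0.2, 0.8, 4.3]
gripper_width: 0.006
gripper_force: 15.0
```

Call:
drive_tool([
  [0,0,-0.2,0,1],
  [0,0,-0.4,0,1],
  [0,0,-0.6,0,1],
  [0,0,-0.8,0,1],
  [0,0,-1,0,1],
  [0,0,-1,0,1],
])

```text
t: 14.7
tcp_pos: [0.5417, -0.3369, 0.1853]
orientation: [2.336, 2.084, 0.004]
contact_force: [0.1, 0.6, 0.6]
gripper_width: 0.0061
gripper_force: 15.0
```

Call:
drive_tool([
  [0.4,0,-0.4,0,1],
  [0.8,0,-0.4,0,1],
  [1,0,-0.4,0,1],
  [1,0,-0.4,0,1],
  [1,0,-0.4,0,1],
])

```text
t: 15.12
tcp_pos: [0.5546, -0.2095, 0.2272]
orientation: [-2.334, -2.101, -0.005]
contact_force: [0.7, 0.1, -0.3]
gripper_width: 0.0063
gripper_force: 15.0
```

```bash
python3 - <<'E'
from h import *
plan((.522,-.05,.2)); shift("t5",290,168,355,232,.12)
E
```

```text
tcp [ 0.5546 -0.2095  0.2272] y-ang -6.02 share [ 1.293 -0.41   0.231] w 0.0063
score 0.998 px 0 0 m [0. 0. 0.]
```

Call:
drive_tool([
  [0.35,-0.2,0,0,1],
  [0.7,-0.2,0,0,1],
  [1,-0.2,0,0,1],
  [1,-0.2,0,0,1],
  [1,-0.2,0,0,1],
])

```text
t: 15.58
tcp_pos: [0.5428, -0.0916, 0.2264]
orientation: [-2.339, -2.096, 0.001]
contact_force: [-0.7, -0.3, -0.5]
gripper_width: 0.0064
gripper_force: 15.0
```

Call:
drive_tool([
  [0.28,-0.2,0.2,0,1],
  [0.28,-0.2,0.2,0,1],
  [0.28,-0.2,0.2,0,1],
  [0.28,-0.2,0.2,0,1],
])

```text
t: 15.92
tcp_pos: [0.5228, -0.0599, 0.2032]
orientation: [2.346, 2.087, -0.002]
contact_force: [0.5, -0.2, -0.1]
gripper_width: 0.0059
gripper_force: 15.0
```

```bash
python3 - <<'E'
from h import *
plan((.522,-.05,.09))
E
```

```text
tcp [ 0.5228 -0.0599  0.2032] y-ang -6.7 share [ 0.083 -0.017  0.943] w 0.0059
```

Call:
drive_tool([
  [0.07,0,0.25,0,1],
  [0.07,0,0.5,0,1],
  [0.07,0,0.75,0,1],
  [0.07,0,0.94,0,1],
  [0.07,0,0.94,0,1],
])

```text
t: 16.33
tcp_pos: [0.5218, -0.0513, 0.087]
orientation: [-2.345, -2.085, 0.009]
contact_force: [0.3, -0.3, 0.6]
gripper_width: 0.006
gripper_force: 15.0
```

Call:
drive_tool([
  [0,0,0,0,0.75],
  [0,0,0,0,0.75],
  [0,0,0,0,0.75],
  [0,0,0,0,0.75],
])

```text
t: 16.67
tcp_pos: [0.525, -0.0495, 0.092]
orientation: [2.342, 2.089, 0.004]
contact_force: [-0.1, -0.4, -0.6]
gripper_width: 0.0224
gripper_force: 0.0
```

Call:
drive_tool([
  [0,0,-0.5,0,0.75],
  [0,0,-1,0,0.75],
  [0,0,-1,0,0.75],
  [0,0,-1,0,0.75],
  [0,0,-1,0,0.75],
])

```text
t: 17.08
tcp_pos: [0.5253, -0.0491, 0.2134]
orientation: [2.34, 2.089, 0.009]
contact_force: [1.2, 0.3, 0.2]
gripper_width: 0.023
gripper_force: 0.0
```

Call:
drive_tool([
  [-1,-0.3,-0.2,0,0.75],
  [-1,-0.3,-0.2,0,0.75],
  [-1,-0.3,-0.2,0,0.75],
  [-1,-0.3,-0.2,0,0.75],
  [-1,-0.3,-0.2,0,0.75],
])

```text
t: 17.5
tcp_pos: [0.4723, -0.1669, 0.2342]
orientation: [2.351, 2.083, -0.001]
contact_force: [0.0, 1.1, -1.6]
gripper_width: 0.0235
gripper_force: 0.0
```

Call:
drive_tool([
  [-1,0,0,0,0.75],
  [-1,0,0,0,0.75],
  [-1,0,0,0,0.75],
  [-1,0,0,0,0.75],
  [-1,0,0,0,0.75],
])

```text
t: 17.92
tcp_pos: [0.46, -0.2837, 0.233]
orientation: [-2.345, -2.087, 0.001]
contact_force: [-0.4, 0.7, -0.1]
gripper_width: 0.0233
gripper_force: 0.0
```

```bash
python3 - <<'E'
from h import *
plan((.459,-.322,.13)); shift("t5",285,160,355,178,.12)
E
```

```text
tcp [ 0.46   -0.2837  0.233 ] y-ang -6.68 share [-0.319  0.031  0.858] w 0.0233
score 0.992 px 0 0 m [0. 0. 0.]
```

Call:
drive_tool([
  [-0.33,0.02,0.86,0,0.75],
  [-0.33,0.02,0.86,0,0.75],
  [-0.33,0.02,0.86,0,0.75],
  [-0.33,0.02,0.86,0,0.75],
  [-0.33,0.02,0.86,0,0.75],
])

```text
t: 18.38
tcp_pos: [0.4589, -0.3198, 0.1297]
orientation: [-2.338, -2.092, -0.0]
contact_force: [-0.1, 0.1, 0.8]
gripper_width: 0.0231
gripper_force: 0.0
```

Call:
drive_tool([
  [-0.02,0,0.15,0,0.75],
  [-0.02,0,0.3,0,0.75],
  [-0.02,0,0.45,0,0.75],
  [-0.02,0,0.6,0,0.75],
  [-0.02,0,0.6,0,0.75],
])

```text
t: 18.8
tcp_pos: [0.4591, -0.3219, 0.0583]
orientation: [-2.338, -2.094, -0.002]
contact_force: [-0.9, 0.6, -0.2]
gripper_width: 0.0232
gripper_force: 0.0
```

Call:
drive_tool([
  [0,0,0,0,1],
  [0,0,0,0,1],
  [0,0,0,0,1],
  [0,0,0,0,1],
], force=15)

```text
t: 19.13
tcp_pos: [0.4596, -0.3255, 0.0609]
orientation: [2.341, 2.09, 0.002]
contact_force: [0.1, 0.6, 4.2]
gripper_width: 0.006
gripper_force: 15.0
```

Call:
drive_tool([
  [0,0,-0.2,0,1],
  [0,0,-0.4,0,1],
  [0,0,-0.6,0,1],
  [0,0,-0.8,0,1],
  [0,0,-1,0,1],
  [0,0,-1,0,1],
])

```text
t: 19.63
tcp_pos: [0.4604, -0.3276, 0.1846]
orientation: [2.337, 2.084, 0.004]
contact_force: [-0.3, -0.4, 1.1]
gripper_width: 0.006
gripper_force: 15.0
```

Call:
drive_tool([
  [0.4,0.5,-0.4,0,1],
  [0.8,0.5,-0.4,0,1],
  [1,0.5,-0.4,0,1],
  [1,0.5,-0.4,0,1],
  [1,0.5,-0.4,0,1],
])

```text
t: 20.05
tcp_pos: [0.5353, -0.2048, 0.2272]
orientation: [-2.33, -2.104, -0.008]
contact_force: [0.4, -0.2, -0.4]
gripper_width: 0.0059
gripper_force: 15.0
```

```bash
python3 - <<'E'
from h import *
plan((.55,-.05,.2)); snap("top","t6",(260,140,390,245),6)
E
```

```text
tcp [ 0.5353 -0.2048  0.2272] y-ang -5.83 share [ 1.295 -0.01   0.233] w 0.0059
```

View pics/t6.png

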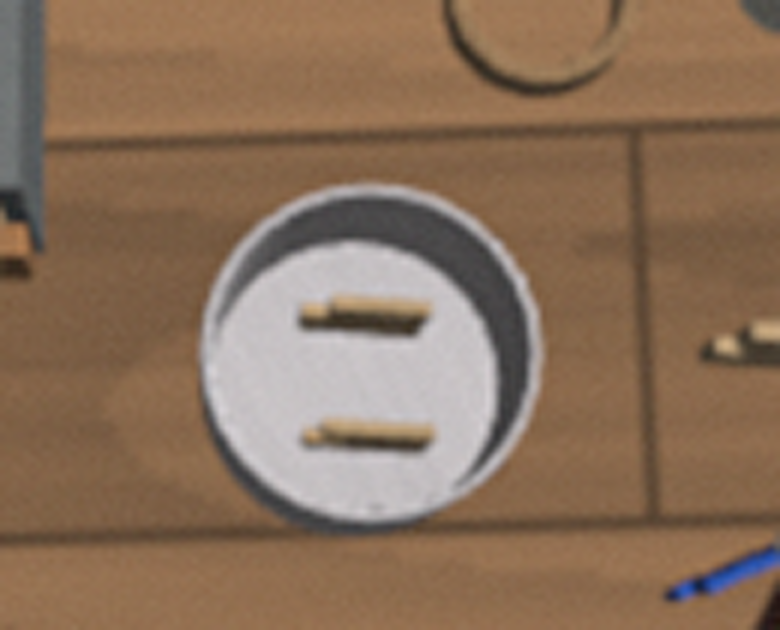

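Two templates stand upright in the tin, at crop (365,310) and (367,435). The third goes between them.

Call:
drive_tool([
  [0.35,0,0,0,1],
  [0.7,0,0,0,1],
  [1,0,0,0,1],
  [1,0,0,0,1],
  [1,0,0,0,1],
])

```text
t: 20.52
tcp_pos: [0.5447, -0.092, 0.2264]
orientation: [-2.339, -2.095, 0.002]
contact_force: [-0.4, -0.3, -1.4]
gripper_width: 0.0057
gripper_force: 15.0
```

Call:
drive_tool([
  [0.3,0,0.2,0,1],
  [0.3,0,0.2,0,1],
  [0.3,0,0.2,0,1],
  [0.3,0,0.2,0,1],
  [0.3,0,0.2,0,1],
])

```text
t: 20.93
tcp_pos: [0.549, -0.061, 0.2037]
orientation: [2.347, 2.085, -0.001]
contact_force: [-0.3, -1.8, -0.3]
gripper_width: 0.0058
gripper_force: 15.0
```

```bash
python3 - <<'E'
from h import *
plan((.551,-.05,.092))
E
```

```text
tcp [ 0.549  -0.061   0.2037] y-ang -6.76 share [0.095 0.005 0.931] w 0.0058
```

Call:
drive_tool([
  [0.08,0,0.25,0,1],
  [0.08,0,0.5,0,1],
  [0.08,0,0.75,0,1],
  [0.08,0,0.91,0,1],
  [0.08,0,0.91,0,1],
])

```text
t: 21.35
tcp_pos: [0.5475, -0.0497, 0.0908]
orientation: [-2.344, -2.086, 0.009]
contact_force: [-0.7, 0.4, -0.1]
gripper_width: 0.0057
gripper_force: 15.0
```

Call:
drive_tool([
  [0,0,0,0,0.75],
  [0,0,0,0,0.75],
  [0,0,0,0,0.75],
  [0,0,0,0,0.75],
])

```text
t: 21.68
tcp_pos: [0.5514, -0.0488, 0.0956]
orientation: [2.342, 2.089, 0.004]
contact_force: [-0.2, -0.0, 0.3]
gripper_width: 0.0223
gripper_force: 0.0
```

Call:
drive_tool([
  [0,0,-0.5,0,0.75],
  [0,0,-1,0,0.75],
  [0,0,-1,0,0.75],
  [0,0,-1,0,0.75],
  [0,0,-1,0,0.75],
])

```text
t: 22.1
tcp_pos: [0.5519, -0.0487, 0.2172]
orientation: [2.34, 2.089, 0.009]
contact_force: [-0.8, 0.1, -0.2]
gripper_width: 0.0236
gripper_force: 0.0
```

Call:
drive_tool([
  [1,-0.3,-0.3,0,0.5],
  [1,-0.3,-0.3,0,0.5],
  [1,-0.3,-0.3,0,0.5],
  [1,-0.3,-0.3,0,0.5],
  [1,-0.3,-0.3,0,0.5],
])

```text
t: 22.52
tcp_pos: [0.5272, 0.0795, 0.2493]
orientation: [-2.334, -2.1, -0.0]
contact_force: [0.4, 0.1, -0.2]
gripper_width: 0.0458
gripper_force: 0.0
```

```bash
python3 - <<'E'
from h import *
plan((.51,.225,.2)); snap("top","t7"); snap("scene","s7")
a=cv2.imread("pics/raw_t7.png")[140:260,165:365]; b=cv2.imread("pics/raw_s7.png")[120:290,220:420]
c=np.zeros((600,800,3),np.uint8); c[:320,:533]=cv2.resize(a,(533,320),interpolation=cv2.INTER_CUBIC); c[320:,:330]=cv2.resize(b,(330,280),interpolation=cv2.INTER_CUBIC); cv2.imwrite("pics/c7.png",c)
u=lambda x,y:p2w("top",x/2.35+130,y/2.35+60,.133)
print(u(200,355), p2w("top",202/2.35+130,357/2.35+60,.103))
E
```

```text
tcp [0.5272 0.0795 0.2493] y-ang -6.05 share [ 1.19  -0.27   0.413] w 0.0458
[0.52512715 0.22556575 0.133     ] [0.52614017 0.2291338  0.103     ]
```

View pics/c7.png

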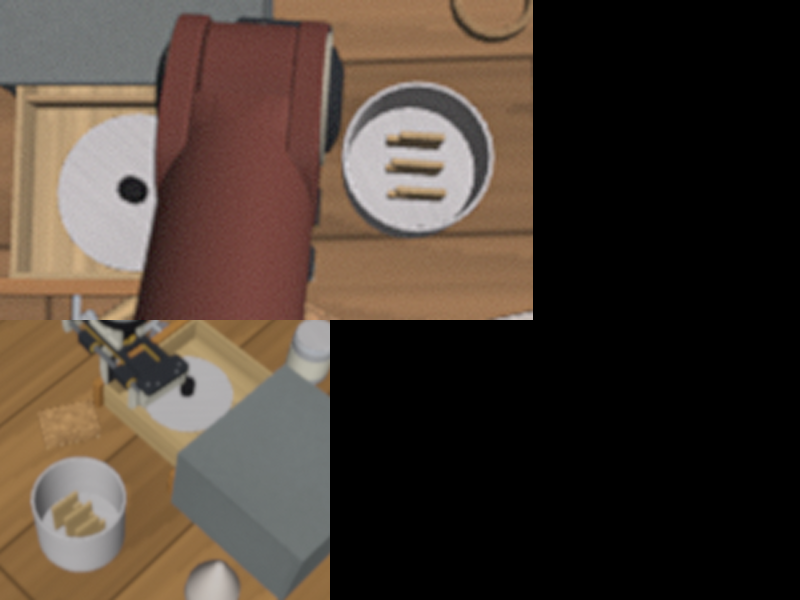

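All three templates are upright in the tin. The lid knob is at about (132,189) in the composite. I'll refine the tin and lid centres with a circle fit in both views.

```bash
cat >> h.py <<'E'
def fit(files,c0,z,r,rng=.015):
    """centre of a level circle (height z, radius r) best on image edges; files: (cam,png)"""
    th=np.linspace(0,2*np.pi,240,endpoint=False); best=[]
    for cam,f in files:
        g=cv2.GaussianBlur(cv2.cvtColor(cv2.imread(f),cv2.COLOR_BGR2GRAY).astype(np.float32),(0,0),.8)
        G=np.hypot(cv2.Sobel(g,5,1,0),cv2.Sobel(g,5,0,1)); d=np.load(f"pics/{cam}.npz"); E=d["E"]
        S={}
        for dx in np.arange(-rng,rng+1e-6,.001):
            for dy in np.arange(-rng,rng+1e-6,.001):
                P=np.c_[c0[0]+dx+r*np.cos(th),c0[1]+dy+r*np.sin(th),np.full_like(th,z)]
                q=(d["mtx"]@(E[:3,:3].T@(P-E[:3,3]).T)); q=(q[:2]/q[2]).astype(np.float32)
                S[(round(dx,3),round(dy,3))]=np.minimum(cv2.remap(G,q[0][None],q[1][None],1),150).mean()
        k=max(S,key=S.get); print(cam,f,np.round([c0[0]+k[0],c0[1]+k[1]],4),round(float(S[k]),1)); best.append(S)
    k=max(best[0],key=lambda k:sum(b[k] for b in best)); print("joint",np.round([c0[0]+k[0],c0[1]+k[1]],4)); return k
E
python3 - <<'E'
from h import *
fit([("top","pics/raw_t7.png"),("scene","pics/raw_s7.png")],(.551,-.045),.12,.072)
fit([("top","pics/raw_t2.png"),("scene","pics/raw_s7.png")],(.522,.228),.103,.077)
for cam,f,(u0,v0,u1,v1) in(("top","pics/raw_t7.png",(205,203,224,220)),("scene","pics/raw_s7.png",(326,150,342,170))):
    g=cv2.imread(f)[v0:v1,u0:u1].max(2)<70; v,u=np.nonzero(g); print(cam,len(u),u.mean()+u0,v.mean()+v0,p2w(cam,u.mean()+u0,v.mean()+v0,.12))
E
```

```text
top pics/raw_t7.png [ 0.553 -0.044] 142.4
scene pics/raw_s7.png [ 0.551 -0.038] 86.3
joint [ 0.553 -0.04 ]
top pics/raw_t2.png [0.529 0.23 ] 86.8
scene pics/raw_s7.png [0.525 0.23 ] 56.9
joint [0.528 0.23 ]
top 71 214.5211267605634 210.94366197183098 [0.5269031  0.22956148 0.12      ]
scene 82 332.2682926829268 158.3170731707317 [0.52046066 0.23189708 0.12      ]
```

Call:
drive_tool([
  [1,-0.15,0.3,0,0.5],
  [1,-0.15,0.3,0,0.5],
  [1,-0.15,0.3,0,0.5],
  [1,-0.15,0.3,0,0.5],
  [1,-0.15,0.3,0,0.5],
])

```text
t: 23.03
tcp_pos: [0.5229, 0.1971, 0.2117]
orientation: [-2.341, -2.094, 0.006]
contact_force: [-0.8, -0.7, 0.2]
gripper_width: 0.0465
gripper_force: 0.0
```

```bash
python3 - <<'E'
from h import *
plan((.526,.23,.15))
E
```

```text
tcp [0.5229 0.1971 0.2117] y-ang -6.37 share [ 0.277 -0.003  0.514] w 0.0465
```

Call:
drive_tool([
  [0.28,0,0.2,0,0.5],
  [0.28,0,0.5,0,0.5],
  [0.28,0,0.5,0,0.5],
  [0.28,0,0.5,0,0.5],
])

```text
t: 23.37
tcp_pos: [0.5274, 0.2257, 0.1528]
orientation: [2.348, 2.085, -0.008]
contact_force: [0.2, -0.3, -0.2]
gripper_width: 0.0467
gripper_force: 0.0
```

```bash
python3 - <<'E'
from h import *
plan((.526,.23,.108))
E
```

```text
tcp [0.5274 0.2257 0.1528] y-ang -6.8 share [ 0.036 -0.014  0.373] w 0.0467
```

Call:
drive_tool([
  [0.02,-0.01,0.12,0,0.5],
  [0.02,-0.01,0.25,0,0.5],
  [0.02,-0.01,0.36,0,0.5],
  [0.02,-0.01,0.36,0,0.5],
])

```text
t: 23.7
tcp_pos: [0.5272, 0.229, 0.1109]
orientation: [2.348, 2.086, -0.003]
contact_force: [-0.8, -0.3, -0.6]
gripper_width: 0.0467
gripper_force: 0.0
```

Call:
drive_tool([
  [0,0,0,0,0.8],
  [0,0,0,0,1],
  [0,0,0,0,1],
  [0,0,0,0,1],
  [0,0,0,0,1],
], force=30)

```text
t: 24.12
tcp_pos: [0.5279, 0.232, 0.1121]
orientation: [2.343, 2.09, 0.004]
contact_force: [-0.3, -1.2, 4.6]
gripper_width: 0.0254
gripper_force: 30.0
```

Call:
drive_tool([
  [0,0,-0.2,0,1],
  [0,0,-0.4,0,1],
  [0,0,-0.6,0,1],
  [0,0,-0.8,0,1],
  [0,0,-1,0,1],
  [0,0,-1,0,1],
])

```text
t: 24.62
tcp_pos: [0.5294, 0.2328, 0.2354]
orientation: [2.342, 2.09, 0.014]
contact_force: [0.2, -0.1, -0.6]
gripper_width: 0.0255
gripper_force: 30.0
```

Call:
drive_tool([
  [-0.3,0.1,-0.3,0,1],
  [-0.6,0.1,-0.3,0,1],
  [-0.9,0.1,-0.3,0,1],
  [-0.9,0.1,-0.3,0,1],
  [-0.9,0.1,-0.3,0,1],
])

```text
t: 25.03
tcp_pos: [0.5257, 0.1203, 0.2663]
orientation: [-2.351, -2.084, 0.002]
contact_force: [-0.3, 1.8, -1.3]
gripper_width: 0.0255
gripper_force: 30.0
```

```bash
python3 - <<'E'
from h import *
o=obs(); plan((.552,-.042,.25)); snap("scene","s8",(200,100,420,265),3.6); snap("top","t8")
E
```

```text
t 25.03 tcp [0.5257 0.1203 0.2663] rv [-2.351e+00 -2.084e+00  2.000e-03] F [-0.3  1.8 -1.3] w 0.0255
tool axes
 [[ 0.12   0.993 -0.001]
 [ 0.993 -0.12  -0.001]
 [-0.001 -0.001 -1.   ]]
tcp [0.5257 0.1203 0.2663] y-ang -6.89 share [-1.316  0.38   0.137] w 0.0255
```

View pics/s8.png

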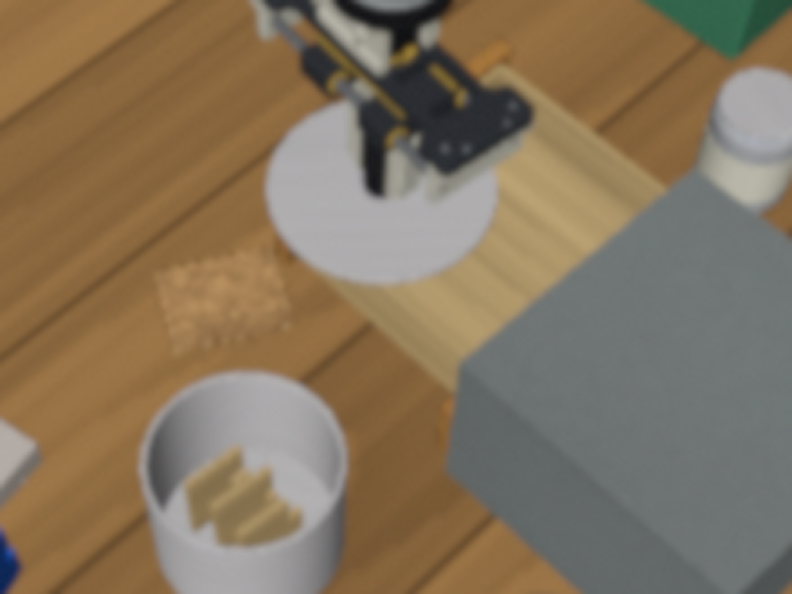

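The lid is held level at crop (381,190), with the tin below it holding the templates. I'll fit the lid disc relative to the TCP.

```bash
python3 - <<'E'
from h import *
plan((.552,-.042,.25))
for z in (.252,.257,.262): fit([("scene","pics/raw_s8.png")],(.526,.12),z,.077)
fit([("top","pics/raw_t8.png"),("scene","pics/raw_s8.png")],(.551,-.043),.12,.072)
E
```

```text
tcp [0.5257 0.1246 0.2656] y-ang -6.46 share [-1.355  0.375  0.129] w 0.0255
scene pics/raw_s8.png [0.521 0.119] 86.4
joint [0.521 0.119]
scene pics/raw_s8.png [0.524 0.116] 85.4
joint [0.524 0.116]
scene pics/raw_s8.png [0.526 0.114] 84.2
joint [0.526 0.114]
top pics/raw_t8.png [ 0.553 -0.044] 143.3
scene pics/raw_s8.png [ 0.551 -0.038] 85.8
joint [ 0.553 -0.044]
```

Call:
drive_tool([
  [-0.3,0.2,0,0,1],
  [-0.6,0.36,0,0,1],
  [-0.9,0.36,0,0,1],
  [-0.9,0.36,0,0,1],
  [-0.9,0.36,0,0,1],
])

```text
t: 25.55
tcp_pos: [0.5568, 0.0099, 0.2659]
orientation: [-2.347, -2.087, 0.002]
contact_force: [0.7, 1.1, -1.3]
gripper_width: 0.0251
gripper_force: 30.0
```

Call:
drive_tool([
  [-0.43,0.02,0.2,0,1],
  [-0.43,0.02,0.4,0,1],
  [-0.43,0.02,0.6,0,1],
  [-0.43,0.02,0.75,0,1],
  [-0.43,0.02,0.75,0,1],
  [-0.43,0.02,0.75,0,1],
  [-0.43,0.02,0.75,0,1],
])

```text
t: 26.13
tcp_pos: [0.5547, -0.0384, 0.1774]
orientation: [2.34, 2.095, 0.002]
contact_force: [-0.3, -0.3, -0.7]
gripper_width: 0.0252
gripper_force: 30.0
```

```bash
python3 - <<'E'
from h import *
plan((.5527,-.039,.155)); t=get_obs()["tcp_pos"]; snap("scene","s9",(200,165,330,262),6); plan(t); snap("top","t9")
zt=t[2]-.009
fit([("scene","pics/raw_s9.png")],(t[0],t[1]),zt,.077)
fit([("top","pics/raw_t9.png")],(t[0],t[1]),zt,.077)
E
```

```text
tcp [ 0.5547 -0.0384  0.1774] y-ang -6.34 share [-0.007 -0.016  0.186] w 0.0252
tcp [ 0.5549 -0.0389  0.1779] y-ang -6.38 share [ 0.004 -0.002  0.004] w 0.0254
scene pics/raw_s9.png [ 0.5537 -0.0404] 92.8
joint [ 0.5537 -0.0404]
top pics/raw_t9.png [ 0.5537 -0.0384] 56.4
joint [ 0.5537 -0.0384]
```

View pics/s9.png

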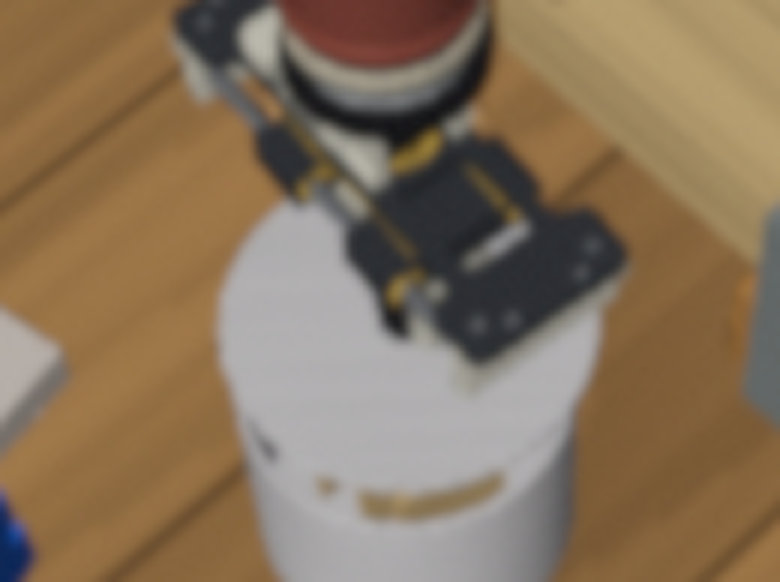

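The lid is just above the tin, with the templates visible in the gap. Averaging both views calls for a shift of about (-1.7,-1.6) mm, then lowering.

Call:
drive_tool([
  [-0.015,-0.012,0.1,0,1],
  [-0.015,-0.012,0.18,0,1],
  [-0.015,-0.012,0.18,0,1],
  [-0.015,-0.012,0.18,0,1],
])

```text
t: 26.57
tcp_pos: [0.5519, -0.0414, 0.155]
orientation: [-2.343, -2.092, 0.0]
contact_force: [-0.3, 0.4, -1.6]
gripper_width: 0.0253
gripper_force: 30.0
```

Call:
drive_tool([
  [0,0,0.04,0,1],
  [0,0,0.08,0,1],
  [0,0,0.08,0,1],
  [0,0,0.08,0,1],
])

```text
t: 26.9
tcp_pos: [0.5518, -0.0417, 0.1452]
orientation: [-2.344, -2.091, 0.001]
contact_force: [-0.2, 0.3, -1.6]
gripper_width: 0.0259
gripper_force: 30.0
```

```bash
python3 - <<'E'
from h import *
obs(); plan((.553,-.0403,.134))
E
```

```text
t 26.9 tcp [ 0.5518 -0.0417  0.1452] rv [-2.344e+00 -2.091e+00  1.000e-03] F [-0.2  0.3 -1.6] w 0.0259
tool axes
 [[ 0.113  0.994 -0.001]
 [ 0.994 -0.113  0.   ]
 [-0.    -0.001 -1.   ]]
tcp [ 0.5518 -0.0417  0.1452] y-ang -6.51 share [0.013 0.009 0.093] w 0.0259
```

Call:
drive_tool([
  [0,0,0.02,0,1],
  [0,0,0.04,0,1],
  [0,0,0.06,0,1],
  [0,0,0.06,0,1],
])

```text
t: 27.23
tcp_pos: [0.5516, -0.0416, 0.1377]
orientation: [-2.343, -2.091, 0.001]
contact_force: [0.1, -0.1, -1.8]
gripper_width: 0.0258
gripper_force: 30.0
```

Call:
drive_tool([
  [0,0,0.015,0,1],
  [0,0,0.03,0,1],
  [0,0,0.03,0,1],
  [0,0,0.03,0,1],
])

```text
t: 27.57
tcp_pos: [0.552, -0.0418, 0.1346]
orientation: [2.344, 2.092, -0.0]
contact_force: [-0.4, 0.8, -1.0]
gripper_width: 0.0252
gripper_force: 30.0
```

The plug has entered without resistance. I'll lower the last bit and release.

Call:
drive_tool([
  [0,0,0.015,0,1],
  [0,0,0.015,0,1],
  [0,0,0.015,0,1],
])

```text
t: 27.82
tcp_pos: [0.5521, -0.0418, 0.1342]
orientation: [-2.344, -2.092, -0.002]
contact_force: [-1.5, 0.4, 6.6]
gripper_width: 0.0255
gripper_force: 30.0
```

Call:
drive_tool([
  [0,0,0,0,0.65],
  [0,0,0,0,0.5],
  [0,0,0,0,0.5],
  [0,0,0,0,0.5],
])

```text
t: 28.15
tcp_pos: [0.552, -0.0418, 0.1327]
orientation: [2.344, 2.092, -0.0]
contact_force: [0.3, -0.2, 0.8]
gripper_width: 0.045
gripper_force: 0.0
```

Call:
drive_tool([
  [0,0,-0.3,0,0.5],
  [0,0,-0.7,0,0.5],
  [0,0,-0.9,0,0.5],
  [0,0,-0.9,0,0.5],
  [0,0,-0.9,0,0.5],
])

```text
t: 28.57
tcp_pos: [0.553, -0.042, 0.2425]
orientation: [2.342, 2.09, 0.005]
contact_force: [0.0, -0.2, 0.1]
gripper_width: 0.0466
gripper_force: 0.0
```

Call:
drive_tool([
  [1,-0.6,0,0.014,0.764],
  [1,-0.6,0,-0.014,0.764],
  [1,-0.6,0,-0.014,0.764],
  [1,-0.6,0,-0.014,0.764],
  [1,-0.6,0,-0.014,0.764],
])

```text
t: 28.98
tcp_pos: [0.4908, 0.0912, 0.2387]
orientation: [-2.235, -2.199, 0.004]
contact_force: [0.6, -0.5, -0.2]
gripper_width: 0.0227
gripper_force: 0.0
```

```bash
python3 - <<'E'
from h import *
plan((.395,.228,.23)); snap("scene","sA",(225,180,325,280),5); snap("top","tA")
fit([("scene","pics/raw_sA.png"),("top","pics/raw_tA.png")],(.552,-.042),.125,.077)
E
```

```text
tcp [0.4908 0.0912 0.2387] y-ang -0.94 share [ 1.127 -0.817  0.08 ] w 0.0227
scene pics/raw_sA.png [ 0.549 -0.043] 110.1
top pics/raw_tA.png [ 0.55  -0.045] 150.0
joint [ 0.55  -0.043]
```

View pics/sA.png

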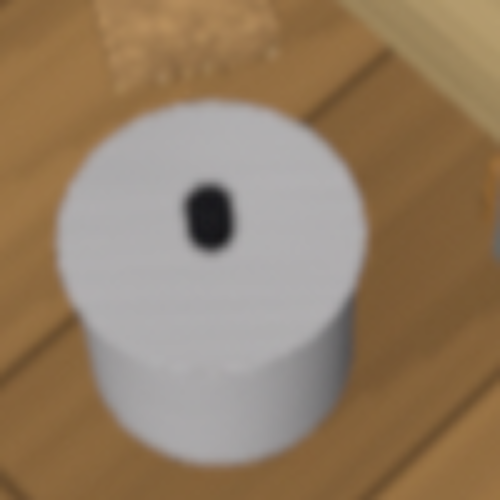

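The lid sits flush and level on the tin (centre ≈ (0.550,-0.043)). Next is the drawer.

Call:
drive_tool([
  [0.9,-0.3,0,0,0.764],
  [0.9,-0.6,0,0,0.764],
  [0.9,-0.8,0,0,0.764],
  [0.9,-0.8,0,0,0.764],
  [0.9,-0.8,0,0,0.764],
  [0.9,-0.8,0,0,0.764],
])

```text
t: 29.58
tcp_pos: [0.4008, 0.1953, 0.2405]
orientation: [2.25, 2.192, -0.001]
contact_force: [0.9, -0.8, 1.1]
gripper_width: 0.0218
gripper_force: 0.0
```

```bash
python3 - <<'E'
from h import *
plan((.3925,.228,.16)); print(np.round(get_obs()["joints"],2))
E
```

```text
tcp [0.4008 0.1953 0.2405] y-ang -1.48 share [ 0.271 -0.076  0.67 ] w 0.0218
[-0.93  0.31  0.57  1.96 -0.2   0.93 -0.29]
```

Call:
drive_tool([
  [0.26,-0.07,0.3,0,0.764],
  [0.26,-0.07,0.67,0,0.764],
  [0.26,-0.07,0.67,0,0.764],
  [0.26,-0.07,0.67,0,0.764],
  [0.26,-0.07,0.67,0,0.764],
])

```text
t: 30.0
tcp_pos: [0.3952, 0.2253, 0.161]
orientation: [2.254, 2.186, -0.0]
contact_force: [0.3, -0.5, 0.7]
gripper_width: 0.0223
gripper_force: 0.0
```

```bash
python3 - <<'E'
from h import *
plan((.3925,.228,.106))
E
```

```text
tcp [0.3952 0.2253 0.161 ] y-ang -1.74 share [ 0.022 -0.023  0.459] w 0.0223
```

Call:
drive_tool([
  [0.02,-0.02,0.15,0,0.764],
  [0.02,-0.02,0.3,0,0.764],
  [0.02,-0.02,0.45,0,0.764],
  [0.02,-0.02,0.45,0,0.764],
])

```text
t: 30.33
tcp_pos: [0.3916, 0.2285, 0.1062]
orientation: [2.252, 2.189, -0.002]
contact_force: [0.0, -0.2, -0.6]
gripper_width: 0.0217
gripper_force: 0.0
```

Call:
drive_tool([
  [0,0,0,0,1],
  [0,0,0,0,1],
  [0,0,0,0,1],
  [0,0,0,0,1],
], force=30)

```text
t: 30.67
tcp_pos: [0.3925, 0.2299, 0.1082]
orientation: [2.25, 2.191, 0.006]
contact_force: [0.2, -1.4, 7.7]
gripper_width: 0.0096
gripper_force: 30.0
```

Call:
drive_tool([
  [0,0.15,0,0,1],
  [0,0.3,0,0,1],
  [0,0.45,0,0,1],
  [0,0.6,0,0,1],
  [0,0.75,0,0,1],
  [0,0.75,0,0,1],
])

```text
t: 31.17
tcp_pos: [0.4863, 0.2269, 0.1082]
orientation: [2.248, 2.186, 0.01]
contact_force: [1.2, -0.9, 5.7]
gripper_width: 0.01
gripper_force: 30.0
```

Call:
drive_tool([
  [0,0.15,0,0,1],
  [0,0.3,0,0,1],
  [0,0.45,0,0,1],
  [0,0.6,0,0,1],
  [0,0.7,0,0,1],
  [0,0.7,0,0,1],
  [0,0.7,0,0,1],
])

```text
t: 31.75
tcp_pos: [0.5666, 0.2244, 0.1082]
orientation: [2.248, 2.189, 0.004]
contact_force: [0.6, -2.5, 6.9]
gripper_width: 0.0098
gripper_force: 30.0
```

Shut was x = 0.5739, so about 7 mm remain.

Call:
drive_tool([
  [0,0.04,0,0,1],
  [0,0.075,0,0,1],
  [0,0.075,0,0,1],
  [0,0.075,0,0,1],
  [0,0.075,0,0,1],
])

```text
t: 32.17
tcp_pos: [0.5738, 0.2241, 0.1082]
orientation: [2.249, 2.191, 0.001]
contact_force: [-0.8, -2.8, 5.7]
gripper_width: 0.0101
gripper_force: 30.0
```

Call:
drive_tool([
  [0,0,0,0,0.764],
  [0,0,0,0,0.764],
  [0,0,0,0,0.764],
  [0,0,0,0,0.764],
])

```text
t: 32.5
tcp_pos: [0.5727, 0.2259, 0.106]
orientation: [-2.248, -2.193, 0.002]
contact_force: [0.3, -0.3, 0.0]
gripper_width: 0.0216
gripper_force: 0.0
```

Call:
drive_tool([
  [0,0,-0.4,0,0.764],
  [0,0,-0.8,0,0.764],
  [0,0,-1,0,0.764],
  [0,0,-1,0,0.764],
])

```text
t: 32.83
tcp_pos: [0.5782, 0.2261, 0.2345]
orientation: [2.245, 2.189, 0.022]
contact_force: [1.1, -0.8, 0.4]
gripper_width: 0.0215
gripper_force: 0.0
```

Call:
drive_tool([
  [0.5,-1,-0.4,0,0.764],
  [0.5,-1,-0.4,0,0.764],
  [0.5,-1,-0.4,0,0.764],
  [0.5,-1,-0.4,0,0.764],
  [0.5,-1,-0.4,0,0.764],
  [0.5,-1,-0.4,0,0.764],
])

```text
t: 33.33
tcp_pos: [0.4546, 0.2891, 0.2745]
orientation: [-2.247, -2.196, -0.001]
contact_force: [0.5, -1.1, 0.2]
gripper_width: 0.022
gripper_force: 0.0
```

```bash
python3 - <<'E'
from h import *
obs(); snap("top","tB"); snap("scene","sB",None,1.42)
fit([("scene","pics/raw_sB.png"),("top","pics/raw_tB.png")],(.552,-.042),.125,.077)
E
```

```text
t 33.33 tcp [0.4546 0.2891 0.2745] rv [-2.247e+00 -2.196e+00 -1.000e-03] F [ 0.5 -1.1  0.2] w 0.022
tool axes
 [[ 0.023  1.     0.   ]
 [ 1.    -0.023  0.   ]
 [ 0.     0.    -1.   ]]
scene pics/raw_sB.png [ 0.549 -0.043] 110.1
top pics/raw_tB.png [ 0.55  -0.045] 150.0
joint [ 0.55  -0.043]
```

View pics/sB.png

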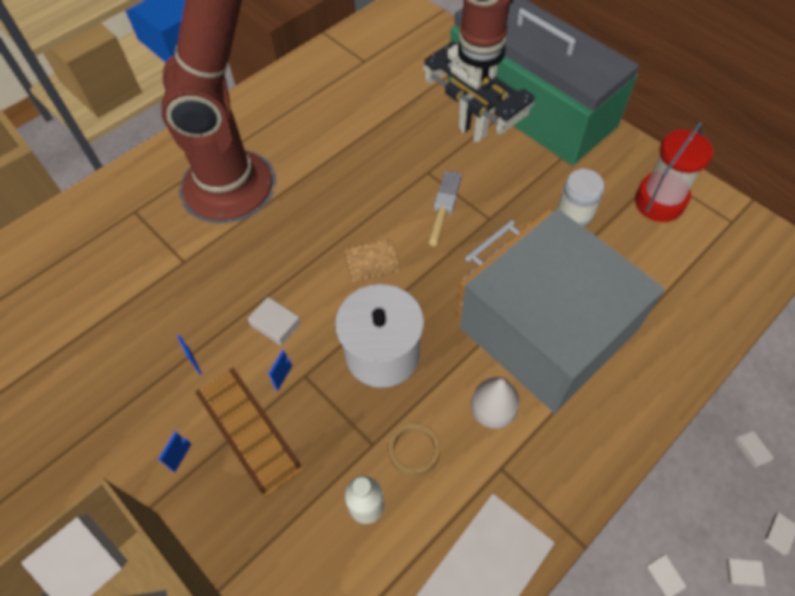

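The final view shows the lid seated on the tin at (379,320), the rack empty at (248,430), the drawer shut at (493,243) and the arm clear. I'm handing in.

```bash
python3 -c "
from h import *
print(close_job())"
```

```text
the job is handed in; nothing more can be done
None
```

I've handed the job in. All three templates are in the tin with the lid on flush, the tin is upright, the drawer is pushed shut, and in the final picture the bystanders and blue look-alikes look unmoved; the hand-in gave no verdict.

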